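# Open the instrument and pull its tall relay

### The job

Open the instrument: press down on top of its flat cover and drag it back towards the robot, along the rails, right to its stop, without bearing down hard on the thin cover or on anything inside. Then draw the taller of the two plug-in relays up out of its socket and set it down upright on the floor of the black parts tray, not dropping it. Leave the shorter relay in its socket, the cover open and everything else on the bench where it is.

Things in the scene. Friction and masses are not known exactly. Their poses are not given: they have to be found in the camera images.
- case: The instrument, fixed and level on the bench: beige case 230 (its x) x 194 (y) x 80 mm high. Origin on the bench under its centre; x points away from the robot (within 15 degrees) to the black front bezel. The rear bezel is off, so the cover can slide out at the robot's end, x = -115 mm. Push or press nothing of the instrument, outside or inside, with more than 25 N.
- bezel_top (a point): Middle of the top edge of the front bezel, 80 mm above the bench at case x = +110 mm; the bezel is 10 mm thick (x = +105 to +115 mm). The aluminium side rails, in whose grooves the cover slides, fill |y| = 87 to 95 mm over the whole length and top out at 79 mm.
- cover (a joint): How far the flat top cover is dragged back along the case's -x: 0 shut, 0.120 m at its stop; starts within 4 mm of shut. No spring, stays where left. It runs stiffly: about 5 N along the rails to move it. Nothing to hook or grip while shut: fingertips pressed on it drag it by friction, at roughly 8 to 14 N of downward force (varies from run to run); slipping means too little.
- cover_top (a point): Centre of the cover at the height of its two folded edges, 76 mm above the bench (rails 3 mm higher); moves with it. Cover: 220 (case x) x 174 (y) x 3 mm, vent slots in its robot-side half. Its thin sheet is dished or crowned: between the edges (|y| < 80 mm) the face lies anywhere from 5 mm under to 3 mm over this point, different each time, and gives 1 mm per 25 N. At its stop it leaves case x = -15 to +105 mm open.
- socket_left (a point): Centre of the recess floor of one relay socket, at case x = +50, y = +42 mm, 30 mm above the bench. The recess is 31 (x) x 25 (y) mm, its rim 36 mm above the bench. The sockets stand on a circuit board whose top is 28 mm above the bench; between case x = 0 and +105 mm nothing but the relays is higher than 40 mm.
- socket_right (a point): The same for the other socket, at case x = +50, y = -42 mm.
- tall_relay: The relay to take out: a grey rectangular block with a black foot, 28 (its x) x 22 (its y) x 36 mm tall, 35 g. Origin at the centre of its underside, z up. It stands loose in one of the two sockets (either one), square with the case, 6 mm deep, its top 66 mm above the bench; it simply lifts straight up.
- short_relay: The relay to leave: same footprint 28 x 22 mm and look but only 24 mm tall (top 54 mm above the bench), in the other socket. Origin at the centre of its underside.
- tray: Fixed black open parts tray lying on the bench left or right of the instrument, 150 (its x) x 120 (its y) mm outside, 18 mm high, walls 4 mm, floor 4 mm thick, empty. Origin on the bench under its centre, z up.
- tray_floor (a point): Centre of the tray's inner floor, 4 mm above the bench; axes as the tray's, inside 142 x 112 mm.
- multimeter: Bystander: yellow hand-held multimeter lying on its back, 185 x 90 x 43 mm. Origin at the centre of its underside.
- solder_spool: Bystander: upright metal spool of solder, 60 mm across, 38 mm high. Origin at the centre of its underside.
- flux_bottle: Bystander: white bottle, 54 mm across, 125 mm high, standing. Origin at the centre of its underside.
- screwdriver: Bystander: screwdriver lying flat, 180 mm long, beside or beyond the instrument.
- rear_bezel: Bystander: the instrument's rear bezel, a flat black rectangular frame 80 x 194 x 10 mm lying beyond the instrument. Origin at the centre of its underside.
- screw_dish: Bystander: small metal dish with four screws, 64 mm across, 14 mm high. Origin at the centre of its underside.
- solder_pump: Bystander: blue desoldering pump lying flat, 210 mm long, 22 mm thick.

How it is judged:
On the way, in this order (a step that is already met when the one before it is completed fails the run):
1. the cover is dragged back to within 10 mm of its stop (value of joint cover above 0.11 m), for 0.2 s.
2. the tall relay is drawn clear of its socket, in the fingers (z of tall_relay in the frame of case above 0.045 m and contact force between the fingers and tall_relay above 0.5 N), for 0.1 s.
At the end, for the whole second after the job is handed in: The tall relay stands upright (within about 6 degrees), at rest and let go, on the floor of the parts tray; the cover is back within 10 mm of its stop; the short relay is still in its socket (within 8 mm of where it was) (x of tall_relay in the frame of tray_floor between -0.065 and 0.065 m and y of tall_relay in the frame of tray_floor between -0.05 and 0.05 m and z of tall_relay in the frame of tray_floor between -0.003 and 0.003 m and angle between tall_relay's own z axis and vertical below 0.1 rad and linear speed of tall_relay below 0.01 m/s and value of joint cover above 0.11 m and distance of short_relay from where it was at the start of the episode below 0.008 m); the robot touches nothing.
It fails at once if the instrument, its cover or anything in it is pressed or pushed with more than 25 N (contact force between any of the fingers, the arm and case above 25 N).
It fails at once if the tall relay is dropped or thrown (falls freely from more than about 12 mm) (linear speed of tall_relay above 0.5 m/s and contact force between anything else and tall_relay below 0.05 N).
It fails at once if the short relay is disturbed (moved by more than 8 mm) (distance of short_relay from where it was at the start of the episode above 0.008 m).
It fails at once if a bystander on the bench is shifted by more than 20 mm (distance of any of multimeter, solder_spool, flux_bottle, screwdriver, rear_bezel, screw_dish, solder_pump from where it was at the start of the episode above 0.02 m).
It also fails if it takes over 69 s, if anything falls off the work surface, if the arm or the gripper's body presses on something with over 40 N, if the wrist force passes 120 N, or if a joint passes its speed limit or range.

### The arm

A 6-joint arm with a two-finger parallel gripper is mounted at the origin on the work surface. World frame = base frame: x ahead of the robot, y to its left, z up, the work surface at z = 0. Lengths are in m, angles in rad, forces in N, time in s.
With the tool pointing down it reaches from about 0.275 to 0.875 m from the base axis. Payload 12.5 kg.
Tool frame: the origin (TCP) lies between the finger pads; the fingertips stand 22 mm ahead of it and the grasp point (between the pads) lies 3 mm ahead of it; z points along the fingers, y is the direction in which the jaws open and shut (so a half turn about z gives the same grasp; the last joint's range is limited). The gripper opens to 85 mm and grips with 20 to 120 N. Pads are 22 mm wide; open, the fingers measure 114 mm over their backs; the gripper's body (76 mm by 85 mm) begins 54 mm behind the grasp point. The pads swing forward as they close: fully open they stand 13 mm farther back than shut.
Start: joints at [-1.387, 0.351, 1.652, -0, 1.139, -0.085], TCP at [0.146, -0.53, 0.253] pointing down, gripper open.
Joint ranges: [-2.75, 2.75], [-0.79, 2.1], [0.01, 2.65], [-1.57, 4.71], [0.07, 3.14], [-2.87, 2.87]. Speed limits (rad/s): [2.22, 2.22, 2.79, 3.14, 3.14, 3.14].

### API

Orientations are given as a unit quaternion [x, y, z, w].
In Python, from plant import manip gives the robot as it stands.
- The arm moves only by the tool move_arm, never from a script. Its argument "deltas" is a list of rows, each an object of numbers: "dx", "dy", "dz": the shift along the tool's x, y, z in mm; "rx", "ry", "rz": the turn, a rotation vector about the tool's x, y, z in rad; "hand": the opening, from -1 (shut) to 1 (fully open). A call has 1 to 5 rows; each row is the pose to reach, as a shift and turn from the pose commanded when the call began, along the tool's axes at that moment; what a row does not reach only later rows make up. A row lasts 1/8 s, in which the tool goes at most 62.5 mm and 10.7 degrees, less where a joint would pass 70% of its speed; a pose out of reach is approached as far as the arm can. A call with a gripper value outside its range is refused whole. The fingers move at their own pace and stop on an object; "squeeze" is the grip in N (left out, the last holds). Time passes only in rows, so rows that repeat a pose let the fingers close. It gives the time, the measured TCP pose, the force and the opening at its end, in the units of the state.
- manip.observe(): the state, without advancing time (a new reading comes with each control period).
- manip.camera(name): name is "scene" or "top" or "wrist"; returns a dict with "pixels" (420x560x3 uint8, red, green, blue), "K" (3x3 intrinsics, pixels), "world_to_cam" (4x4, takes a point from world to camera coordinates); the wrist camera has in their place "hand_eye" (4x4, takes a point from camera to tool coordinates, whose origin is the TCP and whose axes are the flange's). Camera axes: x right, y up, looking along -z (the intrinsics and any distortion apply to the point x, -y, -z); pixel columns grow to the right and rows downward; lengths in m; the calibration is good to about 2 mm. A picture is of the moment at which its call begins: read the wrist's pose just before it. There is no depth.
- manip.finish_job(): hands the job in, once; it reports no verdict.
The state is a dict: "clock": time; "qpos": joint angles; "joint_vel": joint speeds; "tau": joint torques, N m; "ee_pos": TCP position; "eef_rot": TCP orientation; "ft_force": force on the tool from outside, world axes, zero at the start; "wrist_torque": the same for the moment, N m; "width": finger opening in m.
Only numpy, scipy, OpenCV 4.12 (cv2) and the standard library are available. Lean on these libraries where they do the work, as an engineer would, in place of code of your own. Each camera call takes 0.05 s, during which the arm holds its last target. There are 200 camera calls.

## Working session

There is one attempt and no reset: what is moved stays moved. The work goes in short steps, Python scripts to look and compute and a tool call to move; the robot and the scene stay as the last step left them, time stands still between calls to the robot, and variables do not carry over. Pictures are saved under pics/ and viewed, about 8 in all and at most 12, crops included, and the job is handed in when it is done.

Besides the shell and the picture viewer there is one more tool, called after "Emit:" by a JSON object that holds its "method" and its "body", one argument or row to a line. move_arm: Moves the arm, as the interface text tells. Its arguments: {"type":"object","properties":{"deltas":{"type":"array","items":{"type":"object","properties":{"dx":{"type":"number"},"dy":{"type":"number"},"dz":{"type":"number"},"rx":{"type":"number"},"ry":{"type":"number"},"rz":{"type":"number"},"hand":{"type":"number"}}}},"squeeze":{"type":"number"}},"required":["deltas"]}

```bash
mkdir -p pics
cat > h.py <<'E'
import numpy as np, cv2
from plant import manip
def shot(n,f=None):
    c=manip.camera(n)
    if f: cv2.imwrite('pics/'+f,c['pixels'][:,:,::-1])
    return c
def ray(c,u,v):
    K=np.array(c['K']);W=np.array(c['world_to_cam'])
    d=np.linalg.inv(K)@[u,v,1];d=np.array([d[0],-d[1],-d[2]])
    R=W[:3,:3];return -R.T@W[:3,3],R.T@d
def onplane(c,u,v,z):
    o,d=ray(c,u,v);return o+d*(z-o[2])/d[2]
def proj(c,P):
    W=np.array(c['world_to_cam']);p=W[:3,:3]@np.array(P)+W[:3,3]
    q=np.array(c['K'])@[p[0],-p[1],-p[2]];return q[:2]/q[2]
E
python3 - <<'E'
from h import *
s=manip.observe();print(s)
a=shot('top','top0.png');b=shot('scene','scene0.png')
for c in(a,b):print({k:(np.round(v,4).tolist() if k!='pixels' else 0) for k,v in c.items()})
E
```

```text
{'clock': 0.0, 'qpos': array([-1.38658943e+00,  3.51240087e-01,  1.65244811e+00,  4.81924793e-06,
        1.13907862e+00, -8.45563135e-02]), 'joint_vel': array([-0.0003944 , -0.00192482,  0.00046855,  0.00029819, -0.00145225,
       -0.00038004]), 'tau': array([ 3.04577647e-03, -5.06104696e+01, -2.91400677e+01,  9.92547757e-05,
        4.51583153e-03, -2.71015487e-06]), 'ee_pos': array([ 0.14603828, -0.52993478,  0.25274716]), 'eef_rot': array([ 9.90984336e-01,  1.33976494e-01, -2.70541268e-05, -5.86460899e-04]), 'ft_force': array([0.34594302, 0.62428463, 0.61763461]), 'wrist_torque': array([0.05343563, 0.03898382, 0.00677086]), 'width': 0.08562211259723024}
{'pixels': 0, 'K': [[380.3362, 0.0, 276.0703], [0.0, 380.3362, 212.0085], [0.0, 0.0, 1.0]], 'world_to_cam': [[0.0733, -0.9973, -0.0028, -0.0209], [0.9767, 0.0713, 0.2025, -0.6217], [-0.2017, -0.0175, 0.9793, -1.0401], [0.0, 0.0, 0.0, 1.0]]}
{'pixels': 0, 'K': [[411.9337, 0.0, 274.7894], [0.0, 411.9337, 217.9565], [0.0, 0.0, 1.0]], 'world_to_cam': [[0.3239, 0.9461, 0.0032, -0.2094], [-0.6547, 0.2217, 0.7226, 0.3364], [0.683, -0.2362, 0.6912, -1.6069], [0.0, 0.0, 0.0, 1.0]]}
```

View pics/top0.png

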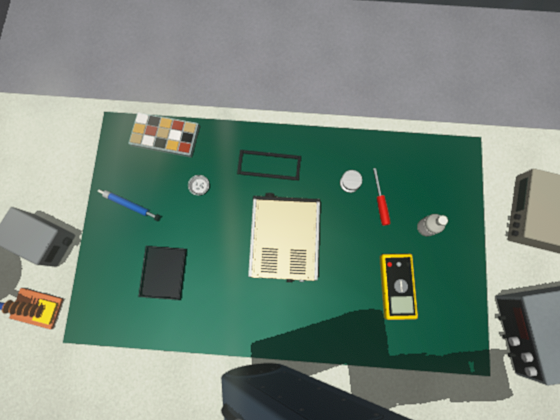

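View pics/scene0.png

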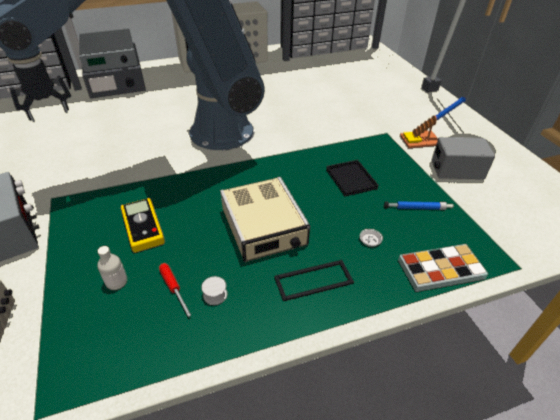

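The top view shows the case around px (285,240), the tray at (163,272) to its left, and the multimeter and flux bottle to its right. The scene view agrees with this.

Run:
```python
from h import *
c=shot('top');p=c['pixels'];
im=cv2.resize(p[185:295,235:335],None,fx=5,fy=5,interpolation=cv2.INTER_CUBIC)
cv2.imwrite('pics/crop1.png',im[:,:,::-1])
hsv=cv2.cvtColor(p,cv2.COLOR_RGB2HSV)
def rect(m,z,name):
    cs,_=cv2.findContours(m,cv2.RETR_EXTERNAL,cv2.CHAIN_APPROX_NONE)
    k=max(cs,key=cv2.contourArea);
    P=np.array([onplane(c,u,v,z)[:2] for u,v in k[:,0]],np.float32)
    r=cv2.minAreaRect(P*1000);print(name,r,np.round(cv2.boxPoints(r)),cv2.boundingRect(k))
m=np.zeros(p.shape[:2],np.uint8);m[180:300,235:335]=1
b=((p[:,:,0]>130)&(m>0)).astype(np.uint8);rect(b,.079,'case')
m[:]=0;m[235:310,125:200]=1
g=(p.max(2)<60)&(m>0);g=g&(p[:,:,1].astype(int)-p[:,:,0]<15);rect(cv2.morphologyEx(g.astype(np.uint8),cv2.MORPH_CLOSE,np.ones((5,5))),.018,'tray')
print(p[272,163],p[272,130])
```

```text
case ((541.4877319335938, -4.101600646972656), (226.04696655273438, 191.9747314453125), 1.296025037765503) [[ 426.   89.]
 [ 431. -103.]
 [ 657.  -98.]
 [ 652.   94.]] (248, 199, 72, 83)
tray ((428.14019775390625, 344.0299377441406), (146.69921875, 119.6213150024414), 0.017938241362571716) [[355. 404.]
 [355. 284.]
 [502. 284.]
 [501. 404.]] (139, 247, 47, 52)
[59 62 63] [ 46 114  91]
```

View pics/crop1.png

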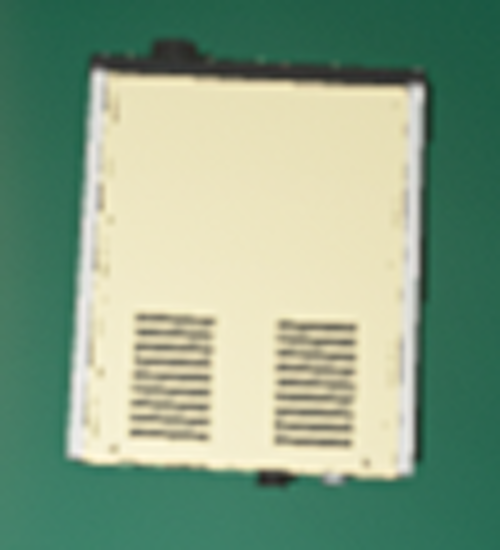

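Case centre is about (0.543, -0.004) with yaw 1.3°; the measured size matches the given one. Tray centre is (0.428, 0.344), yaw about 0. I'm moving over the cover now.

Emit:
{"method": "move_arm", "body": {
  "deltas": [
    {"dx": 55, "dy": -40, "hand": -1},
    {"dx": 105, "dy": -76, "hand": -1},
    {"dx": 155, "dy": -112, "rz": 0.08, "hand": -1},
    {"dx": 205, "dy": -148, "rz": 0.16, "hand": -1},
    {"dx": 255, "dy": -184, "rz": 0.246, "hand": -1}
  ],
  "squeeze": 30
}}

```text
validation failed for argument at $.de...
```

```bash
cat > st.py <<'E'
from h import *
from scipy.spatial.transform import Rotation as R
import sys
s=manip.observe();M=R.from_quat(s['eef_rot']).as_matrix()
print(s['clock'],np.round(s['ee_pos']*1e3,1),'x-axis yaw deg',np.degrees(np.arctan2(M[1,0],M[0,0])),'z',np.round(M[:,2],3),np.round(s['ft_force'],2),s['width'])
if len(sys.argv)>3:
    t=np.array([float(a) for a in sys.argv[1:4]]);print('delta tool',np.round(M.T@(t-s['ee_pos']*1e3),1))
E
python3 st.py 568 -3.5 180
```

```text
0.15 [ 146.  -530.   252.9] x-axis yaw deg 15.398219303097013 z [-0.     0.001 -1.   ] [ 0.68 -0.92  0.41] 0.08492904479381906
delta tool [ 546.6 -395.5   73.3]
```

Emit:
{"method": "move_arm", "body": {
  "deltas": [
    {"dx": 50, "dy": -36, "dz": 0, "rx": 0, "ry": 0, "rz": 0, "hand": -1},
    {"dx": 100, "dy": -72, "dz": 0, "rx": 0, "ry": 0, "rz": 0, "hand": -1},
    {"dx": 150, "dy": -108, "dz": 0, "rx": 0, "ry": 0, "rz": 0.08, "hand": -1},
    {"dx": 200, "dy": -144, "dz": 0, "rx": 0, "ry": 0, "rz": 0.16, "hand": -1},
    {"dx": 250, "dy": -180, "dz": 0, "rx": 0, "ry": 0, "rz": 0.246, "hand": -1}
  ],
  "squeeze": 30
}}

```text
clock: 0.78
ee_pos: [0.3402, -0.2886, 0.2533]
eef_rot: [1.0, 0.01, 0.0, 0.0]
ft_force: [0.9, -0.5, -0.0]
width: 0.0
```

```bash
python3 st.py 568 -3.5 180
```

```text
0.775 [ 340.2 -288.6  253.3] x-axis yaw deg 1.1295718802712555 z [ 0. -0. -1.] [ 0.9  -0.54 -0.04] 8.33996995440346e-06
delta tool [ 233.4 -280.6   73.3]
```

Emit:
{"method": "move_arm", "body": {
  "deltas": [
    {"dx": 38, "dy": -46, "dz": 0, "hand": -1},
    {"dx": 76, "dy": -92, "dz": 0, "hand": -1},
    {"dx": 114, "dy": -138, "dz": 10, "hand": -1},
    {"dx": 152, "dy": -184, "dz": 20, "hand": -1},
    {"dx": 190, "dy": -230, "dz": 30, "hand": -1}
  ]
}}

```text
validation failed for argument at $.de...
```

Emit:
{"method": "move_arm", "body": {
  "deltas": [
    {"dx": 22, "dy": -25, "dz": 20, "hand": -1},
    {"dx": 43, "dy": -50, "dz": 40, "hand": -1},
    {"dx": 43, "dy": -50, "dz": 40, "hand": -1}
  ]
}}

```text
validation failed for argument at $.de...
```

```bash
python3 st.py 568 -3.5 110; python3 -c "
from h import *
c=shot('wrist','w1.png');print(np.round(c['K'],1).tolist(),np.round(c['hand_eye'],4).tolist())"
```

```text
0.775 [ 340.2 -288.6  253.3] x-axis yaw deg 1.1295718802712555 z [ 0. -0. -1.] [ 0.9  -0.54 -0.04] 8.33996995440346e-06
delta tool [ 233.4 -280.6  143.3]
[[312.3, 0.0, 279.7], [0.0, 312.3, 207.0], [0.0, 0.0, 1.0]] [[0.0006, 0.9564, 0.292, 0.0734], [1.0, -0.0005, -0.0004, 0.0001], [-0.0003, 0.292, -0.9564, -0.1204], [0.0, 0.0, 0.0, 1.0]]
```

View pics/w1.png

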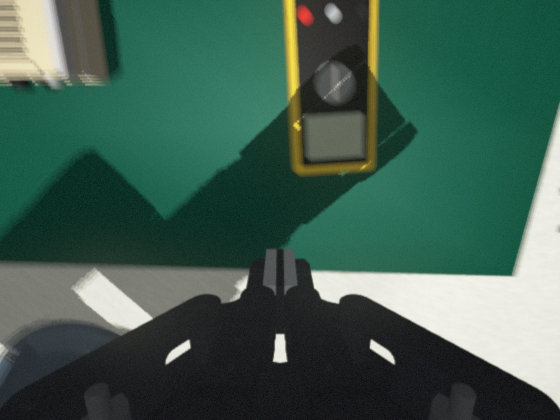

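The refused calls left out some row fields, so all seven are needed. This picture was taken before the move and shows only the multimeter and a corner of the case.

Emit:
{"method": "move_arm", "body": {
  "deltas": [
    {"dx": 38, "dy": -46, "dz": 0, "rx": 0, "ry": 0, "rz": 0, "hand": -1},
    {"dx": 76, "dy": -92, "dz": 0, "rx": 0, "ry": 0, "rz": 0, "hand": -1},
    {"dx": 114, "dy": -138, "dz": 10, "rx": 0, "ry": 0, "rz": 0, "hand": -1},
    {"dx": 152, "dy": -184, "dz": 20, "rx": 0, "ry": 0, "rz": 0, "hand": -1},
    {"dx": 190, "dy": -230, "dz": 30, "rx": 0, "ry": 0, "rz": 0, "hand": -1}
  ]
}}

```text
clock: 1.45
ee_pos: [0.525, -0.0543, 0.2229]
eef_rot: [1.0, 0.012, 0.0, 0.0]
ft_force: [1.1, -1.5, 0.6]
width: -0.0
```

Emit:
{"method": "move_arm", "body": {
  "deltas": [
    {"dx": 22, "dy": -25, "dz": 20, "rx": 0, "ry": 0, "rz": 0, "hand": -1},
    {"dx": 43, "dy": -50, "dz": 40, "rx": 0, "ry": 0, "rz": 0, "hand": -1},
    {"dx": 43, "dy": -50, "dz": 40, "rx": 0, "ry": 0, "rz": 0, "hand": -1}
  ]
}}

```text
clock: 1.82
ee_pos: [0.5658, -0.0037, 0.1815]
eef_rot: [1.0, 0.013, -0.001, -0.0]
ft_force: [-1.2, 0.8, 0.4]
width: -0.0002
```

```bash
python3 st.py 568 -3.5 110; python3 -c "
from h import *
c=shot('wrist','w2.png')"
```

```text
1.825 [565.8  -3.7 181.5] x-axis yaw deg 1.43700675743308 z [-0.003  0.    -1.   ] [-1.19  0.77  0.35] -0.00020446482928885006
delta tool [ 2.4 -0.1 71.5]
```

View pics/w2.png

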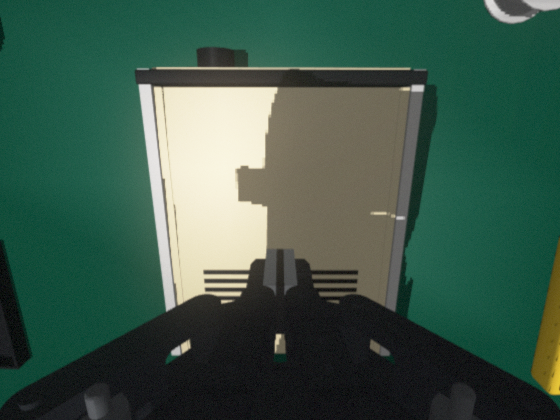

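The wrist view shows the bezel as a black bar from (137,78) to (426,78), with the cover square below it.

```bash
cat >> h.py <<'E'
from scipy.spatial.transform import Rotation as Rot
def wrist(f=None):
    s=manip.observe();c=shot('wrist',f)
    T=np.eye(4);T[:3,:3]=Rot.from_quat(s['eef_rot']).as_matrix();T[:3,3]=s['ee_pos']
    c['world_to_cam']=np.linalg.inv(T@np.array(c['hand_eye']));return c
E
python3 - <<'E'
from h import *
c=wrist();p=c['pixels'].astype(int)
for u0 in(160,400):
    print(u0,p[60:96,u0].sum(1).tolist())
print('row78',p[78,128:146].sum(1).tolist(),p[78,418:436].sum(1).tolist())
for n,(u,v) in dict(fl=(137,70),fr=(426,70),bl=(138,84),br=(425,84),ml=(155,86),mr=(411,86)).items():print(n,np.round(onplane(c,u,v,.08)*1e3,1))
print(proj(c,[.543+.115,.095,.08]))
E
```

```text
160 [222, 221, 226, 234, 224, 225, 283, 501, 525, 308, 165, 146, 152, 158, 163, 165, 161, 177, 181, 178, 180, 176, 186, 162, 138, 144, 226, 414, 537, 577, 578, 585, 618, 643, 652, 664]
400 [182, 192, 181, 191, 199, 190, 212, 340, 477, 413, 170, 107, 124, 93, 123, 129, 128, 109, 122, 121, 120, 114, 118, 124, 101, 105, 202, 450, 591, 592, 490, 328, 316, 308, 303, 297]
row78 [214, 222, 221, 228, 228, 227, 171, 152, 163, 167, 167, 174, 160, 161, 166, 160, 166, 163] [123, 117, 122, 109, 116, 99, 124, 175, 182, 179, 179, 187, 178, 176, 180, 175, 177, 178]
fl [662.7  91.4  80. ]
fr [667.4 -98.5  80. ]
bl [654.1  91.7  80. ]
br [658.8 -99.3  80. ]
ml [653.1  80.5  80. ]
mr [657.3 -90.1  80. ]
[132.34596097  77.49702176]
```

Emit:
{"method": "move_arm", "body": {
  "deltas": [
    {"dx": 0, "dy": 0, "dz": 40, "rx": 0, "ry": 0, "rz": 0, "hand": -1},
    {"dx": 0, "dy": 0, "dz": 70, "rx": 0, "ry": 0, "rz": 0, "hand": -1},
    {"dx": 0, "dy": 0, "dz": 77, "rx": 0, "ry": 0, "rz": 0, "hand": -1},
    {"dx": 0, "dy": 0, "dz": 77, "rx": 0, "ry": 0, "rz": 0, "hand": -1},
    {"dx": 0, "dy": 0, "dz": 77, "rx": 0, "ry": 0, "rz": 0, "hand": -1}
  ]
}}

```text
clock: 2.55
ee_pos: [0.5665, -0.0053, 0.1078]
eef_rot: [1.0, 0.011, 0.001, 0.0]
ft_force: [0.3, 0.1, 0.7]
width: -0.0001
```

```bash
python3 st.py 568 -3.5 100; python3 -c "
from h import *
c=wrist();im=cv2.resize(c['pixels'][120:300,180:380],None,fx=4,fy=3,interpolation=cv2.INTER_CUBIC)
cv2.imwrite('pics/w3.png',im[:,:,::-1])"
```

```text
2.55 [566.5  -5.3 107.8] x-axis yaw deg 1.2911081552576074 z [ 0.002 -0.    -1.   ] [0.35 0.12 0.7 ] -0.00014775955235635238
delta tool [ 1.5 -1.8  7.8]
```

View pics/w3.png

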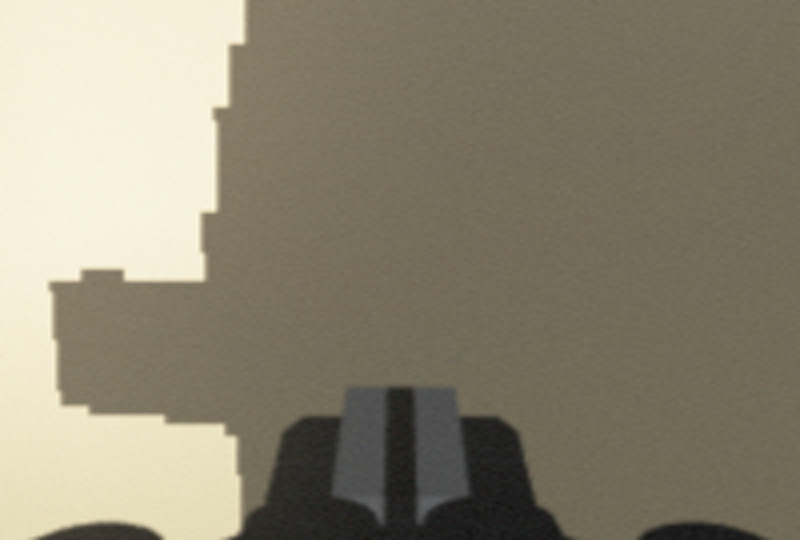

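The crop shows the fingertips at raw px about (280,250), still clear, with no shadow contact. Next I descend in small steps, checking force each time.

Emit:
{"method": "move_arm", "body": {
  "deltas": [
    {"dx": 0, "dy": 0, "dz": 2, "rx": 0, "ry": 0, "rz": 0, "hand": -1},
    {"dx": 0, "dy": 0, "dz": 2, "rx": 0, "ry": 0, "rz": 0, "hand": -1},
    {"dx": 0, "dy": 0, "dz": 2, "rx": 0, "ry": 0, "rz": 0, "hand": -1}
  ]
}}

```text
clock: 2.98
ee_pos: [0.5659, -0.0051, 0.1044]
eef_rot: [1.0, 0.011, 0.0, 0.0]
ft_force: [0.8, -0.2, -0.2]
width: 0.0001
```

```bash
cat > f.py <<'E'
from h import *
W=[];P=[]
for i in range(1):
    s=manip.observe();print(s['clock'],np.round(s['ee_pos']*1e3,2),np.round(s['ft_force'],2),np.round(s['tau'],2))
E
python3 f.py;python3 f.py
```

```text
2.975 [565.9   -5.06 104.36] [ 0.84 -0.17 -0.23] [-1.000e-02 -5.681e+01 -2.300e+01 -0.000e+00  0.000e+00 -0.000e+00]
2.975 [565.9   -5.06 104.36] [ 0.84 -0.17 -0.23] [-1.000e-02 -5.681e+01 -2.300e+01 -0.000e+00  0.000e+00 -0.000e+00]
```

Emit:
{"method": "move_arm", "body": {
  "deltas": [
    {"dx": 0, "dy": 0, "dz": 1, "rx": 0, "ry": 0, "rz": 0, "hand": -1},
    {"dx": 0, "dy": 0, "dz": 1.5, "rx": 0, "ry": 0, "rz": 0, "hand": -1},
    {"dx": 0, "dy": 0, "dz": 2, "rx": 0, "ry": 0, "rz": 0, "hand": -1}
  ]
}}

```text
clock: 3.35
ee_pos: [0.5659, -0.0051, 0.1022]
eef_rot: [1.0, 0.011, -0.0, -0.0]
ft_force: [-0.6, -0.2, -0.9]
width: -0.0001
```

Emit:
{"method": "move_arm", "body": {
  "deltas": [
    {"dx": 0, "dy": 0, "dz": 0.3, "rx": 0, "ry": 0, "rz": 0, "hand": -1},
    {"dx": 0, "dy": 0, "dz": 0.6, "rx": 0, "ry": 0, "rz": 0, "hand": -1}
  ]
}}

```text
clock: 3.6
ee_pos: [0.5659, -0.0051, 0.1017]
eef_rot: [1.0, 0.011, -0.0, -0.0]
ft_force: [-0.1, -0.2, 1.2]
width: -0.0004
```

Emit:
{"method": "move_arm", "body": {
  "deltas": [
    {"dx": 0, "dy": 0, "dz": 0.35, "rx": 0, "ry": 0, "rz": 0, "hand": -1},
    {"dx": 0, "dy": 0, "dz": 0.7, "rx": 0, "ry": 0, "rz": 0, "hand": -1}
  ]
}}

```text
clock: 3.85
ee_pos: [0.5659, -0.0051, 0.101]
eef_rot: [1.0, 0.011, 0.0, 0.0]
ft_force: [-0.1, 0.4, 0.1]
width: -0.0001
```

Emit:
{"method": "move_arm", "body": {
  "deltas": [
    {"dx": 0, "dy": 0, "dz": 0.35, "rx": 0, "ry": 0, "rz": 0, "hand": -1},
    {"dx": 0, "dy": 0, "dz": 0.7, "rx": 0, "ry": 0, "rz": 0, "hand": -1}
  ]
}}

```text
clock: 4.1
ee_pos: [0.5659, -0.0051, 0.1003]
eef_rot: [1.0, 0.011, 0.0, 0.0]
ft_force: [-0.5, -0.1, 0.7]
width: -0.0002
```

Emit:
{"method": "move_arm", "body": {
  "deltas": [
    {"dx": 0, "dy": 0, "dz": 0.35, "rx": 0, "ry": 0, "rz": 0, "hand": -1},
    {"dx": 0, "dy": 0, "dz": 0.7, "rx": 0, "ry": 0, "rz": 0, "hand": -1}
  ]
}}

```text
clock: 4.35
ee_pos: [0.5659, -0.0051, 0.0996]
eef_rot: [1.0, 0.011, 0.0, -0.0]
ft_force: [-0.9, 0.1, 0.5]
width: -0.0002
```

Emit:
{"method": "move_arm", "body": {
  "deltas": [
    {"dx": 0, "dy": 0, "dz": 0.35, "rx": 0, "ry": 0, "rz": 0, "hand": -1},
    {"dx": 0, "dy": 0, "dz": 0.7, "rx": 0, "ry": 0, "rz": 0, "hand": -1}
  ]
}}

```text
clock: 4.6
ee_pos: [0.5659, -0.0051, 0.0989]
eef_rot: [1.0, 0.011, 0.0, -0.0]
ft_force: [0.4, 0.5, -0.6]
width: -0.0002
```

Emit:
{"method": "move_arm", "body": {
  "deltas": [
    {"dx": 0, "dy": 0, "dz": 0.35, "rx": 0, "ry": 0, "rz": 0, "hand": -1},
    {"dx": 0, "dy": 0, "dz": 0.7, "rx": 0, "ry": 0, "rz": 0, "hand": -1}
  ]
}}

```text
clock: 4.85
ee_pos: [0.5659, -0.0051, 0.0982]
eef_rot: [1.0, 0.011, -0.0, -0.0]
ft_force: [-0.2, 0.7, 0.6]
width: 0.0004
```

Emit:
{"method": "move_arm", "body": {
  "deltas": [
    {"dx": 0, "dy": 0, "dz": 0.35, "rx": 0, "ry": 0, "rz": 0, "hand": -1},
    {"dx": 0, "dy": 0, "dz": 0.7, "rx": 0, "ry": 0, "rz": 0, "hand": -1}
  ]
}}

```text
clock: 5.1
ee_pos: [0.5659, -0.0051, 0.0975]
eef_rot: [1.0, 0.011, 0.0, 0.0]
ft_force: [0.7, 0.3, 0.1]
width: -0.0001
```

Emit:
{"method": "move_arm", "body": {
  "deltas": [
    {"dx": 0, "dy": 0, "dz": 0.35, "rx": 0, "ry": 0, "rz": 0, "hand": -1},
    {"dx": 0, "dy": 0, "dz": 0.7, "rx": 0, "ry": 0, "rz": 0, "hand": -1}
  ]
}}

```text
clock: 5.35
ee_pos: [0.5659, -0.0051, 0.0971]
eef_rot: [1.0, 0.011, 0.0, 0.0]
ft_force: [-2.1, 0.4, 6.8]
width: -0.0
```

Emit:
{"method": "move_arm", "body": {
  "deltas": [
    {"dx": 0, "dy": 0, "dz": 0.3, "rx": 0, "ry": 0, "rz": 0, "hand": -1},
    {"dx": 0, "dy": 0, "dz": 0.3, "rx": 0, "ry": 0, "rz": 0, "hand": -1}
  ]
}}

```text
clock: 5.6
ee_pos: [0.5659, -0.0051, 0.0971]
eef_rot: [1.0, 0.011, 0.0, 0.0]
ft_force: [-2.3, 0.5, 7.9]
width: -0.0003
```

Emit:
{"method": "move_arm", "body": {
  "deltas": [
    {"dx": 0, "dy": 0, "dz": 0.4, "rx": 0, "ry": 0, "rz": 0, "hand": -1},
    {"dx": 0, "dy": 0, "dz": 0.4, "rx": 0, "ry": 0, "rz": 0, "hand": -1}
  ]
}}

```text
clock: 5.85
ee_pos: [0.5659, -0.0051, 0.0969]
eef_rot: [1.0, 0.011, 0.0, 0.0]
ft_force: [-4.1, -0.4, 12.0]
width: 0.0002
```

Emit:
{"method": "move_arm", "body": {
  "deltas": [
    {"dx": -1, "dy": 0, "dz": 0, "rx": 0, "ry": 0, "rz": 0, "hand": -1},
    {"dx": -3, "dy": 0, "dz": 0, "rx": 0, "ry": 0, "rz": 0, "hand": -1},
    {"dx": -5, "dy": 0, "dz": 0, "rx": 0, "ry": 0, "rz": 0, "hand": -1}
  ]
}}

```text
clock: 6.22
ee_pos: [0.5626, -0.0053, 0.0972]
eef_rot: [1.0, 0.011, 0.002, 0.0]
ft_force: [4.7, 0.2, 6.7]
width: 0.0001
```

Emit:
{"method": "move_arm", "body": {
  "deltas": [
    {"dx": -1, "dy": 0, "dz": 0.4, "rx": 0, "ry": 0, "rz": 0, "hand": -1},
    {"dx": -3, "dy": 0, "dz": 0.5, "rx": 0, "ry": 0, "rz": 0, "hand": -1},
    {"dx": -6, "dy": 0, "dz": 0.5, "rx": 0, "ry": 0, "rz": 0, "hand": -1},
    {"dx": -9, "dy": 0, "dz": 0.5, "rx": 0, "ry": 0, "rz": 0, "hand": -1},
    {"dx": -12, "dy": 0, "dz": 0.5, "rx": 0, "ry": 0, "rz": 0, "hand": -1}
  ]
}}

```text
clock: 6.85
ee_pos: [0.551, -0.0056, 0.0971]
eef_rot: [1.0, 0.011, 0.003, 0.0]
ft_force: [5.2, 1.1, 8.4]
width: 0.0004
```

```bash
python3 f.py; python3 -c "
from h import *
c=wrist();im=c['pixels']
cv2.imwrite('pics/w4.png',im[:,:,::-1])"
```

```text
6.85 [551.01  -5.58  97.08] [5.19 1.09 8.44] [-3.200e-01 -4.958e+01 -1.705e+01 -2.100e-01  1.340e+00  1.000e-02]
```

View pics/w4.png

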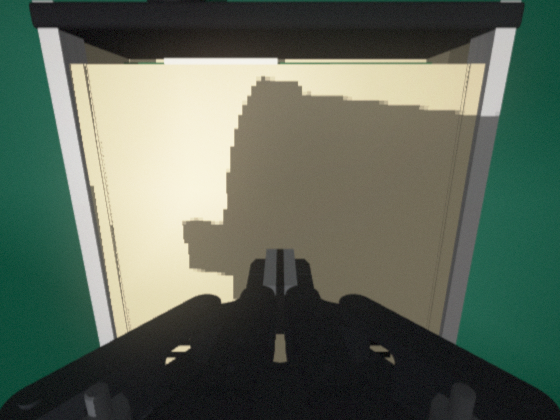

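The cover is moving: there's a dark gap between the bezel and the cover edge at row 63. I'm continuing the drag.

Emit:
{"method": "move_arm", "body": {
  "deltas": [
    {"dx": -4, "dy": 0, "dz": 0.3, "rx": 0, "ry": 0, "rz": 0, "hand": -1},
    {"dx": -9, "dy": 0, "dz": 0.3, "rx": 0, "ry": 0, "rz": 0, "hand": -1},
    {"dx": -14, "dy": 0, "dz": 0.3, "rx": 0, "ry": 0, "rz": 0, "hand": -1},
    {"dx": -19, "dy": 0, "dz": 0.3, "rx": 0, "ry": 0, "rz": 0, "hand": -1},
    {"dx": -24, "dy": 0, "dz": 0.3, "rx": 0, "ry": 0, "rz": 0, "hand": -1}
  ]
}}

```text
clock: 7.52
ee_pos: [0.5272, -0.0061, 0.097]
eef_rot: [1.0, 0.011, 0.003, 0.0]
ft_force: [4.5, 1.1, 11.0]
width: 0.0
```

Emit:
{"method": "move_arm", "body": {
  "deltas": [
    {"dx": -5, "dy": 0, "dz": 0, "rx": 0, "ry": 0, "rz": 0, "hand": -1},
    {"dx": -11, "dy": 0, "dz": 0, "rx": 0, "ry": 0, "rz": 0, "hand": -1},
    {"dx": -17, "dy": 0, "dz": 0, "rx": 0, "ry": 0, "rz": 0, "hand": -1},
    {"dx": -23, "dy": 0, "dz": 0, "rx": 0, "ry": 0, "rz": 0, "hand": -1},
    {"dx": -29, "dy": 0, "dz": 0, "rx": 0, "ry": 0, "rz": 0, "hand": -1}
  ]
}}

```text
clock: 8.15
ee_pos: [0.4982, -0.0068, 0.0969]
eef_rot: [1.0, 0.011, 0.003, 0.0]
ft_force: [4.3, 1.2, 10.8]
width: 0.0
```

Run:
```python
from h import *
c=wrist();p=c['pixels'].astype(int)
# cover front edge on columns left side
for u in (130,180):
    col=p[:260,u].sum(1);d=np.diff(col);i=np.argmax(d[5:])+5;print(u,i,np.round(onplane(c,u,i,.076)*1e3,1))
```

```text
130 63 [589.7  57.5  76. ]
180 21 [605.7  35.6  76. ]
```

Emit:
{"method": "move_arm", "body": {
  "deltas": [
    {"dx": -5, "dy": 0, "dz": 0, "rx": 0, "ry": 0, "rz": 0, "hand": -1},
    {"dx": -11, "dy": 0, "dz": 0, "rx": 0, "ry": 0, "rz": 0, "hand": -1},
    {"dx": -17, "dy": 0, "dz": 0, "rx": 0, "ry": 0, "rz": 0, "hand": -1},
    {"dx": -23, "dy": 0, "dz": 0, "rx": 0, "ry": 0, "rz": 0, "hand": -1},
    {"dx": -29, "dy": 0, "dz": 0, "rx": 0, "ry": 0, "rz": 0, "hand": -1}
  ]
}}

```text
clock: 8.82
ee_pos: [0.4693, -0.0075, 0.0969]
eef_rot: [1.0, 0.011, 0.003, 0.0]
ft_force: [4.9, 1.6, 11.8]
width: 0.0002
```

Emit:
{"method": "move_arm", "body": {
  "deltas": [
    {"dx": -4, "dy": 0, "dz": 0, "rx": 0, "ry": 0, "rz": 0, "hand": -1},
    {"dx": -8, "dy": 0, "dz": 0, "rx": 0, "ry": 0, "rz": 0, "hand": -1},
    {"dx": -12, "dy": 0, "dz": 0, "rx": 0, "ry": 0, "rz": 0, "hand": -1},
    {"dx": -15, "dy": 0, "dz": 0, "rx": 0, "ry": 0, "rz": 0, "hand": -1}
  ]
}}

```text
clock: 9.32
ee_pos: [0.4544, -0.0078, 0.0968]
eef_rot: [1.0, 0.011, 0.003, 0.0]
ft_force: [4.7, 1.1, 13.1]
width: -0.0003
```

Emit:
{"method": "move_arm", "body": {
  "deltas": [
    {"dx": -2, "dy": 0, "dz": 0, "rx": 0, "ry": 0, "rz": 0, "hand": -1},
    {"dx": -4, "dy": 0, "dz": 0, "rx": 0, "ry": 0, "rz": 0, "hand": -1},
    {"dx": -6, "dy": 0, "dz": 0, "rx": 0, "ry": 0, "rz": 0, "hand": -1}
  ]
}}

```text
clock: 9.7
ee_pos: [0.4485, -0.008, 0.0968]
eef_rot: [1.0, 0.011, 0.003, 0.0]
ft_force: [4.3, 1.3, 12.9]
width: 0.0004
```

Emit:
{"method": "move_arm", "body": {
  "deltas": [
    {"dx": -1.5, "dy": 0, "dz": 0, "rx": 0, "ry": 0, "rz": 0, "hand": -1},
    {"dx": -3, "dy": 0, "dz": 0, "rx": 0, "ry": 0, "rz": 0, "hand": -1},
    {"dx": -4, "dy": 0, "dz": 0, "rx": 0, "ry": 0, "rz": 0, "hand": -1}
  ]
}}

```text
clock: 10.07
ee_pos: [0.4445, -0.008, 0.0968]
eef_rot: [1.0, 0.011, 0.003, 0.0]
ft_force: [5.3, 1.8, 12.5]
width: -0.0001
```

Emit:
{"method": "move_arm", "body": {
  "deltas": [
    {"dx": -1.5, "dy": 0, "dz": 0, "rx": 0, "ry": 0, "rz": 0, "hand": -1},
    {"dx": -3, "dy": 0, "dz": 0, "rx": 0, "ry": 0, "rz": 0, "hand": -1}
  ]
}}

```text
clock: 10.32
ee_pos: [0.4422, -0.0082, 0.0969]
eef_rot: [1.0, 0.011, 0.004, 0.0]
ft_force: [7.5, 1.6, 10.5]
width: -0.0003
```

Run:
```python
from h import *
c=wrist();p=c['pixels'].astype(int)
for u in (130,150):
    col=p[:260,u].sum(1);d=np.diff(col);i=np.argmax(d[5:])+5;print(u,i,np.round(onplane(c,u,i,.076)*1e3,1))
```

```text
130 60 [534.8  56.   76. ]
150 60 [535.   47.7  76. ]
```

The drag force rose to 7.5 N, and the cover edge is at x=0.535, which is case x = -15 for a centre at 0.550. That means the cover is at its stop. Lifting off to look inside.

Emit:
{"method": "move_arm", "body": {
  "deltas": [
    {"dx": 1, "dy": 0, "dz": -3, "rx": 0, "ry": 0, "rz": 0, "hand": -1},
    {"dx": 1, "dy": 0, "dz": -30, "rx": 0, "ry": 0, "rz": 0, "hand": -1},
    {"dx": 30, "dy": 0, "dz": -80, "rx": 0, "ry": 0, "rz": 0, "hand": -0.2},
    {"dx": 60, "dy": 0, "dz": -120, "rx": 0, "ry": 0, "rz": 0, "hand": -0.2},
    {"dx": 90, "dy": 0, "dz": -150, "rx": 0, "ry": 0, "rz": 0, "hand": -0.2}
  ]
}}

```text
clock: 11.0
ee_pos: [0.5297, -0.0059, 0.2471]
eef_rot: [1.0, 0.011, 0.0, 0.0]
ft_force: [0.0, -0.7, -0.1]
width: 0.0339
```

Emit:
{"method": "move_arm", "body": {
  "deltas": [
    {"dx": 10, "dy": 0, "dz": 0, "rx": 0, "ry": 0, "rz": 0, "hand": -0.2},
    {"dx": 10, "dy": 0, "dz": 0, "rx": 0, "ry": 0, "rz": 0, "hand": -0.2},
    {"dx": 10, "dy": 0, "dz": 0, "rx": 0, "ry": 0, "rz": 0, "hand": -0.2}
  ]
}}

```text
clock: 11.38
ee_pos: [0.5377, -0.0056, 0.244]
eef_rot: [1.0, 0.011, -0.001, -0.0]
ft_force: [-0.6, -0.2, 0.0]
width: 0.0341
```

```bash
python3 st.py; python3 -c "
from h import *
c=wrist('w5.png')"
```

```text
11.375 [537.7  -5.6 244. ] x-axis yaw deg 1.304706688309949 z [-0.003  0.    -1.   ] [-0.56 -0.21  0.04] 0.03413909741995983
```

View pics/w5.png

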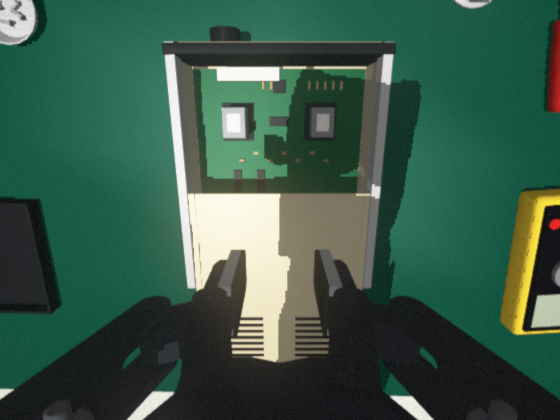

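The interior is open. The relays are at px about (235,123) on the left and (322,123) on the right. I'm zooming in to tell their heights apart.

Run:
```python
from h import *
c=wrist();p=c['pixels']
im=cv2.resize(p[90:160,205:355],None,fx=5,fy=5,interpolation=cv2.INTER_CUBIC)
cv2.imwrite('pics/w6.png',im[:,:,::-1])
# predicted tops, case centre (550,-4.x) yaw 1.3
a=np.radians(1.3);ex=np.array([np.cos(a),np.sin(a)]);ey=np.array([-ex[1],ex[0]])
for y in(42,-42):
  for h in(66,54):
    q=[]
    for sx,sy in((-14,-11),(14,-11),(14,11),(-14,11)):
        w=np.array([550,-5])+ (50+sx)*ex+(y+sy)*ey
        q.append(np.round(proj(c,[w[0]/1e3,w[1]/1e3,h/1e3]),1).tolist())
    print(y,h,q)
g=p.astype(int).sum(2)
print(g[123,215:260].tolist());print(g[123,300:345].tolist());print(g[98:145,235].tolist());print(g[98:145,322].tolist())
```

```text
42 66 [[246.1, 139.3], [245.1, 108.0], [221.0, 107.9], [222.6, 139.3]]
42 54 [[247.3, 138.2], [246.4, 108.1], [223.2, 108.0], [224.7, 138.2]]
-42 66 [[335.7, 139.3], [337.3, 108.0], [313.2, 108.0], [312.2, 139.3]]
-42 54 [[333.6, 138.3], [335.1, 108.1], [311.9, 108.1], [311.0, 138.3]]
[375, 367, 369, 373, 370, 366, 362, 546, 606, 620, 625, 639, 726, 741, 743, 746, 749, 751, 749, 749, 749, 749, 748, 746, 742, 675, 623, 621, 619, 558, 343, 230, 213, 181, 157, 145, 148, 167, 143, 162, 198, 327, 365, 355, 346]
[123, 136, 125, 140, 123, 105, 92, 111, 106, 120, 164, 208, 249, 251, 251, 258, 323, 394, 408, 418, 419, 431, 424, 421, 425, 419, 419, 427, 413, 300, 241, 239, 242, 235, 148, 90, 124, 122, 93, 123, 108, 112, 126, 120, 109]
[353, 358, 361, 356, 288, 186, 147, 160, 190, 363, 527, 605, 611, 606, 613, 656, 716, 745, 747, 749, 752, 749, 748, 747, 749, 749, 747, 747, 748, 749, 749, 748, 749, 741, 701, 646, 632, 633, 629, 599, 471, 290, 299, 341, 371, 379, 370]
[128, 120, 141, 128, 117, 105, 102, 100, 98, 179, 237, 255, 245, 252, 246, 275, 350, 411, 408, 422, 416, 422, 417, 423, 429, 424, 426, 434, 428, 429, 422, 419, 425, 347, 258, 244, 242, 242, 232, 181, 87, 98, 111, 115, 119, 113, 123]
```

View pics/w6.png

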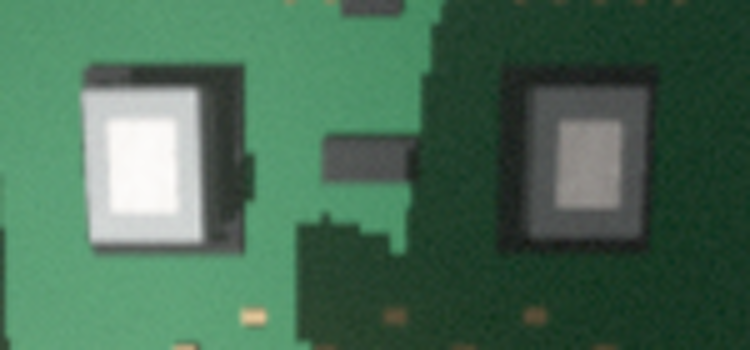

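The left relay overhangs its socket rim and its face is larger (31 rows against 30). Both match the projections for left = 66 mm and right = 54 mm, so the tall relay is on the left.

```bash
python3 st.py 599 38 180
python3 - <<'E'
from h import *
c=wrist()
print('wrist',np.round(onplane(c,233.5,122.9,.066)*1e3,1),np.round(onplane(c,322.3,122.3,.054)*1e3,1))
t=shot('top');p=t['pixels'].astype(int)
q=proj(t,[.599,.038,.066]);print(q)
u,v=int(q[0]),int(q[1]);print(p[v-10:v+11,u-10:u+11].sum(2))
E
```

```text
11.475 [538.   -5.7 244.5] x-axis yaw deg 1.3045791933296778 z [-0.002  0.    -1.   ] [ 1.21 -0.13  0.59] 0.033898832180469685
delta tool [ 62.1 -42.2  64.4]
wrist [600.1  38.3  66. ] [602.2 -45.3  54. ]
[270.86893034 219.13382371]
[[294 246 144 131 269 395 422 422 424 427 435 432 432 436 438 438 434 436
  434 434 432]
 [292 230 128 134 273 381 396 396 400 406 406 413 412 418 428 429 429 431
  434 433 437]
 [285 214 126 136 270 371 373 372 376 384 383 388 392 398 399 402 407 411
  417 422 425]
 [273 189 124 155 277 357 357 359 361 362 366 370 369 374 379 382 384 386
  392 396 401]
 [252 155 128 188 291 344 344 342 345 348 348 347 354 358 360 363 365 364
  369 376 379]
 [236 138 129 215 306 331 330 331 331 332 334 337 339 343 345 346 349 348
  351 357 360]
 [222 127 131 219 307 327 321 322 321 325 326 326 330 331 330 333 337 340
  337 343 343]
 [200 128 130 198 288 318 317 315 315 318 317 320 321 322 321 322 327 324
  329 327 333]
 [168 130 132 169 259 312 310 308 310 311 312 315 314 315 316 317 318 320
  319 320 323]
 [150 125 132 160 252 310 305 308 307 306 309 309 309 309 307 314 3
[... 301 characters left out ...]
6 159 231 294 289 290 290 291 289 290 292 291 294 297 296 298
  296 300 301]
 [129 137 143 161 223 285 283 284 285 282 286 288 287 289 288 291 292 291
  293 294 293]
 [128 138 148 161 222 280 280 277 278 279 280 283 280 283 282 282 287 286
  288 287 290]
 [127 134 149 159 218 274 274 272 272 274 276 275 278 280 279 279 277 283
  282 283 286]
 [136 135 146 161 190 243 265 268 266 266 267 271 269 269 272 274 276 277
  277 276 280]
 [133 142 147 156 159 207 254 256 253 258 263 257 263 264 264 266 269 269
  269 272 273]
 [132 140 150 153 154 198 245 249 245 246 251 251 251 255 255 257 256 261
  263 262 264]
 [135 141 148 154 156 192 232 233 231 238 237 242 245 243 246 246 250 252
  255 257 257]]
```

Emit:
{"method": "move_arm", "body": {
  "deltas": [
    {"dx": 30, "dy": -21, "dz": 0, "rx": 0, "ry": 0, "rz": 0, "hand": 0},
    {"dx": 62, "dy": -42, "dz": 20, "rx": 0, "ry": 0, "rz": 0, "hand": 0},
    {"dx": 62, "dy": -42, "dz": 60, "rx": 0, "ry": 0, "rz": 0, "hand": 0},
    {"dx": 62, "dy": -42, "dz": 110, "rx": 0, "ry": 0, "rz": 0, "hand": 0},
    {"dx": 62, "dy": -42, "dz": 140, "rx": 0, "ry": 0, "rz": 0, "hand": 0}
  ]
}}

```text
clock: 12.2
ee_pos: [0.5987, 0.0378, 0.1028]
eef_rot: [1.0, 0.011, -0.001, -0.0]
ft_force: [0.7, -0.1, 0.3]
width: 0.0426
```

Emit:
{"method": "move_arm", "body": {
  "deltas": [
    {"dx": 0, "dy": 0, "dz": 0, "rx": 0, "ry": 0, "rz": 0, "hand": 0},
    {"dx": 0, "dy": 0, "dz": 0, "rx": 0, "ry": 0, "rz": 0, "hand": 0}
  ]
}}

```text
clock: 12.45
ee_pos: [0.6005, 0.0377, 0.1067]
eef_rot: [1.0, 0.011, 0.001, 0.0]
ft_force: [0.6, -0.6, -0.1]
width: 0.0429
```

```bash
python3 st.py 600 38 64; python3 -c "
from h import *
c=wrist('w7.png')"
```

```text
12.45 [600.5  37.7 106.7] x-axis yaw deg 1.3006476344274376 z [ 0.002 -0.    -1.   ] [ 0.56 -0.6  -0.11] 0.04287023114703207
delta tool [-0.6 -0.3 42.7]
```

View pics/w7.png

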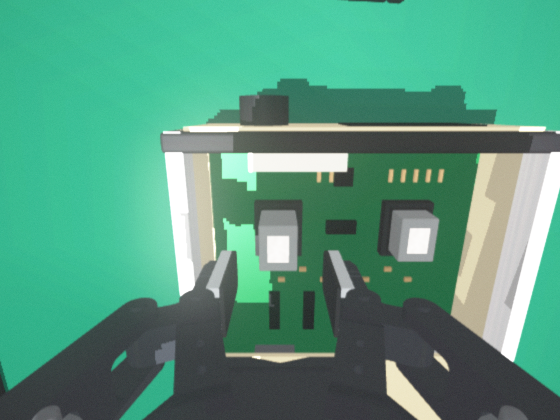

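The tall relay, top at (278,248), is centred between the open fingers, and the right relay is visibly shorter. Descending.

Emit:
{"method": "move_arm", "body": {
  "deltas": [
    {"dx": 0, "dy": 0, "dz": 15, "rx": 0, "ry": 0, "rz": 0, "hand": 0},
    {"dx": 0, "dy": 0, "dz": 28, "rx": 0, "ry": 0, "rz": 0, "hand": 0},
    {"dx": 0, "dy": 0, "dz": 37, "rx": 0, "ry": 0, "rz": 0, "hand": 0},
    {"dx": 0, "dy": 0, "dz": 37, "rx": 0, "ry": 0, "rz": 0, "hand": 0},
    {"dx": 0, "dy": 0, "dz": 37, "rx": 0, "ry": 0, "rz": 0, "hand": 0}
  ]
}}

```text
clock: 13.12
ee_pos: [0.6001, 0.0377, 0.0685]
eef_rot: [1.0, 0.011, 0.0, -0.0]
ft_force: [-0.2, 0.3, 0.4]
width: 0.0426
```

Emit:
{"method": "move_arm", "body": {
  "deltas": [
    {"dx": 0, "dy": 0, "dz": 4, "rx": 0, "ry": 0, "rz": 0, "hand": 0},
    {"dx": 0, "dy": 0, "dz": 4, "rx": 0, "ry": 0, "rz": 0, "hand": 0},
    {"dx": 0, "dy": 0, "dz": 4, "rx": 0, "ry": 0, "rz": 0, "hand": -0.3},
    {"dx": 0, "dy": 0, "dz": 4, "rx": 0, "ry": 0, "rz": 0, "hand": -0.4},
    {"dx": 0, "dy": 0, "dz": 4, "rx": 0, "ry": 0, "rz": 0, "hand": -0.45}
  ],
  "squeeze": 20
}}

```text
clock: 13.75
ee_pos: [0.6, 0.0378, 0.0644]
eef_rot: [1.0, 0.011, 0.0, -0.0]
ft_force: [-0.2, -0.4, 0.8]
width: 0.0234
```

Emit:
{"method": "move_arm", "body": {
  "deltas": [
    {"dx": 0, "dy": 0, "dz": 0, "rx": 0, "ry": 0, "rz": 0, "hand": -0.6},
    {"dx": 0, "dy": 0, "dz": 0, "rx": 0, "ry": 0, "rz": 0, "hand": -0.8},
    {"dx": 0, "dy": 0, "dz": 0, "rx": 0, "ry": 0, "rz": 0, "hand": -0.8}
  ]
}}

```text
clock: 14.12
ee_pos: [0.6, 0.0378, 0.0644]
eef_rot: [1.0, 0.011, 0.0, -0.0]
ft_force: [0.6, 0.9, 3.0]
width: 0.0215
```

Emit:
{"method": "move_arm", "body": {
  "deltas": [
    {"dx": 0, "dy": 0, "dz": -4, "rx": 0, "ry": 0, "rz": 0, "hand": -0.8},
    {"dx": 0, "dy": 0, "dz": -10, "rx": 0, "ry": 0, "rz": 0, "hand": -0.8},
    {"dx": 0, "dy": 0, "dz": -20, "rx": 0, "ry": 0, "rz": 0, "hand": -0.8},
    {"dx": 0, "dy": 0, "dz": -35, "rx": 0, "ry": 0, "rz": 0, "hand": -0.8},
    {"dx": 0, "dy": 0, "dz": -50, "rx": 0, "ry": 0, "rz": 0, "hand": -0.8}
  ]
}}

```text
clock: 14.75
ee_pos: [0.6001, 0.0377, 0.1157]
eef_rot: [1.0, 0.011, 0.0, 0.0]
ft_force: [0.4, 0.4, 0.0]
width: 0.0215
```

Emit:
{"method": "move_arm", "body": {
  "deltas": [
    {"dx": 0, "dy": 0, "dz": -20, "rx": 0, "ry": 0, "rz": 0, "hand": -0.8},
    {"dx": 0, "dy": 0, "dz": -40, "rx": 0, "ry": 0, "rz": 0, "hand": -0.8},
    {"dx": 0, "dy": 0, "dz": -50, "rx": 0, "ry": 0, "rz": 0, "hand": -0.8},
    {"dx": 0, "dy": 0, "dz": -50, "rx": 0, "ry": 0, "rz": 0, "hand": -0.8}
  ]
}}

```text
clock: 15.25
ee_pos: [0.6001, 0.0377, 0.1651]
eef_rot: [1.0, 0.011, 0.001, 0.0]
ft_force: [-0.0, -0.5, -1.3]
width: 0.0216
```

```bash
python3 st.py 428 344 165; python3 -c "
from h import *
c=wrist('w8.png')"
```

```text
15.25 [600.1  37.7 165.1] x-axis yaw deg 1.3051534826651507 z [ 0.001 -0.    -1.   ] [-0.03 -0.51 -1.34] 0.021602854726827617
delta tool [-1.651e+02 -3.101e+02 -2.000e-01]
```

View pics/w8.png

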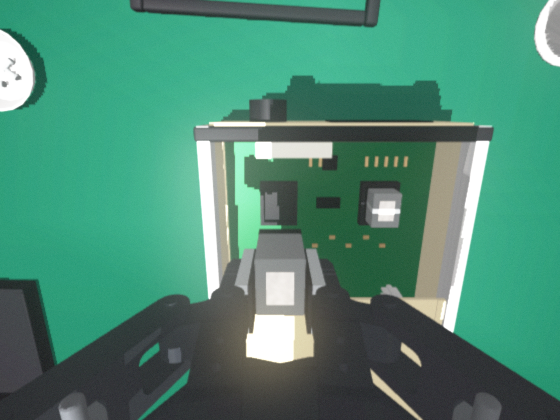

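The relay is held square in the fingers at (280,275), its socket is empty and the short relay is still in place. Moving to the tray.

Emit:
{"method": "move_arm", "body": {
  "deltas": [
    {"dx": -12, "dy": -22, "dz": 0, "rx": 0, "ry": 0, "rz": 0, "hand": -0.8},
    {"dx": -33, "dy": -62, "dz": 0, "rx": 0, "ry": 0, "rz": 0, "hand": -0.8},
    {"dx": -54, "dy": -102, "dz": 0, "rx": 0, "ry": 0, "rz": 0, "hand": -0.8},
    {"dx": -75, "dy": -142, "dz": 0, "rx": 0, "ry": 0, "rz": 0, "hand": -0.8},
    {"dx": -96, "dy": -182, "dz": 0, "rx": 0, "ry": 0, "rz": 0, "hand": -0.8}
  ]
}}

```text
clock: 15.92
ee_pos: [0.4978, 0.2193, 0.1637]
eef_rot: [1.0, 0.012, -0.001, 0.0]
ft_force: [0.1, -0.0, -0.4]
width: 0.0219
```

Emit:
{"method": "move_arm", "body": {
  "deltas": [
    {"dx": -20, "dy": -38, "dz": 10, "rx": 0, "ry": 0, "rz": 0, "hand": -0.8},
    {"dx": -40, "dy": -76, "dz": 30, "rx": 0, "ry": 0, "rz": 0, "hand": -0.8},
    {"dx": -60, "dy": -110, "dz": 50, "rx": 0, "ry": 0, "rz": 0, "hand": -0.8},
    {"dx": -69, "dy": -128, "dz": 60, "rx": 0, "ry": 0, "rz": 0, "hand": -0.8},
    {"dx": -69, "dy": -128, "dz": 60, "rx": 0, "ry": 0, "rz": 0, "hand": -0.8}
  ]
}}

```text
clock: 16.55
ee_pos: [0.4267, 0.3445, 0.1035]
eef_rot: [1.0, 0.012, -0.001, 0.0]
ft_force: [0.3, -0.4, 0.0]
width: 0.0215
```

Emit:
{"method": "move_arm", "body": {
  "deltas": [
    {"dx": 0, "dy": 0, "dz": 15, "rx": 0, "ry": 0, "rz": 0, "hand": -0.8},
    {"dx": 0, "dy": 0, "dz": 25, "rx": 0, "ry": 0, "rz": 0, "hand": -0.8},
    {"dx": 0, "dy": 0, "dz": 25, "rx": 0, "ry": 0, "rz": 0, "hand": -0.8},
    {"dx": 0, "dy": 0, "dz": 25, "rx": 0, "ry": 0, "rz": 0, "hand": -0.8}
  ]
}}

```text
clock: 17.05
ee_pos: [0.4282, 0.3437, 0.0794]
eef_rot: [1.0, 0.011, 0.0, -0.0]
ft_force: [1.1, 0.2, -0.4]
width: 0.0216
```

```bash
python3 st.py 428 344 40
python3 - <<'E'
from h import *
c=wrist('w9.png');a=c['pixels'];t=shot('top')['pixels']
cv2.imwrite('pics/w9.png',np.hstack([a[:,:,::-1],t[200:410,90:330,::-1].repeat(2,0)[:420]]))
E
```

```text
17.05 [428.2 343.7  79.4] x-axis yaw deg 1.273568221335841 z [ 0.  0. -1.] [ 1.15  0.2  -0.44] 0.021631434844675498
delta tool [-0.2 -0.3 39.4]
```

View pics/w9.png

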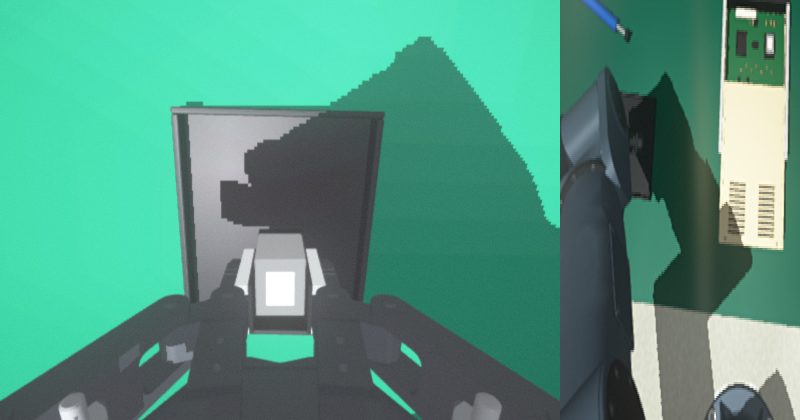

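The relay hangs centred over the tray (walls at px 173 and 383, relay at 280). Lowering it.

Emit:
{"method": "move_arm", "body": {
  "deltas": [
    {"dx": 0, "dy": 0, "dz": 15, "rx": 0, "ry": 0, "rz": 0, "hand": -0.8},
    {"dx": 0, "dy": 0, "dz": 30, "rx": 0, "ry": 0, "rz": 0, "hand": -0.8},
    {"dx": 0, "dy": 0, "dz": 37, "rx": 0, "ry": 0, "rz": 0, "hand": -0.8},
    {"dx": 0, "dy": 0, "dz": 37, "rx": 0, "ry": 0, "rz": 0, "hand": -0.8},
    {"dx": 0, "dy": 0, "dz": 37, "rx": 0, "ry": 0, "rz": 0, "hand": -0.8}
  ]
}}

```text
clock: 17.77
ee_pos: [0.428, 0.344, 0.0425]
eef_rot: [1.0, 0.011, 0.0, -0.0]
ft_force: [0.2, 0.4, -0.1]
width: 0.0211
```

Emit:
{"method": "move_arm", "body": {
  "deltas": [
    {"dx": 0, "dy": 0, "dz": 1, "rx": 0, "ry": 0, "rz": 0, "hand": -0.8},
    {"dx": 0, "dy": 0, "dz": 2, "rx": 0, "ry": 0, "rz": 0, "hand": -0.8},
    {"dx": 0, "dy": 0, "dz": 2, "rx": 0, "ry": 0, "rz": 0, "hand": -0.8}
  ]
}}

```text
clock: 18.15
ee_pos: [0.4279, 0.3439, 0.0403]
eef_rot: [1.0, 0.011, 0.0, 0.0]
ft_force: [-0.2, -0.7, 0.1]
width: 0.0215
```

Emit:
{"method": "move_arm", "body": {
  "deltas": [
    {"dx": 0, "dy": 0, "dz": 0.5, "rx": 0, "ry": 0, "rz": 0, "hand": -0.8},
    {"dx": 0, "dy": 0, "dz": 1, "rx": 0, "ry": 0, "rz": 0, "hand": -0.8},
    {"dx": 0, "dy": 0, "dz": 1, "rx": 0, "ry": 0, "rz": 0, "hand": -0.8}
  ]
}}

```text
clock: 18.52
ee_pos: [0.4279, 0.3439, 0.0392]
eef_rot: [1.0, 0.011, -0.0, 0.0]
ft_force: [-0.3, -0.6, -0.9]
width: 0.0215
```

Emit:
{"method": "move_arm", "body": {
  "deltas": [
    {"dx": 0, "dy": 0, "dz": 0.6, "rx": 0, "ry": 0, "rz": 0, "hand": -0.8},
    {"dx": 0, "dy": 0, "dz": 0.6, "rx": 0, "ry": 0, "rz": 0, "hand": -0.8}
  ]
}}

```text
clock: 18.77
ee_pos: [0.4278, 0.3439, 0.0386]
eef_rot: [1.0, 0.011, -0.0, 0.0]
ft_force: [0.8, -0.0, -1.2]
width: 0.0218
```

Emit:
{"method": "move_arm", "body": {
  "deltas": [
    {"dx": 0, "dy": 0, "dz": 0.6, "rx": 0, "ry": 0, "rz": 0, "hand": -0.8},
    {"dx": 0, "dy": 0, "dz": 0.6, "rx": 0, "ry": 0, "rz": 0, "hand": -0.8}
  ]
}}

```text
clock: 19.02
ee_pos: [0.4279, 0.3439, 0.0384]
eef_rot: [1.0, 0.011, 0.0, -0.0]
ft_force: [-1.2, -1.2, 4.9]
width: 0.0215
```

The relay touched the floor at TCP 38.4 mm, exactly the predicted height, with 4.9 N. Opening slowly, then lifting.

Emit:
{"method": "move_arm", "body": {
  "deltas": [
    {"dx": 0, "dy": 0, "dz": 0, "rx": 0, "ry": 0, "rz": 0, "hand": -0.5},
    {"dx": 0, "dy": 0, "dz": 0, "rx": 0, "ry": 0, "rz": 0, "hand": -0.4},
    {"dx": 0, "dy": 0, "dz": 0, "rx": 0, "ry": 0, "rz": 0, "hand": -0.25},
    {"dx": 0, "dy": 0, "dz": 0, "rx": 0, "ry": 0, "rz": 0, "hand": -0.1},
    {"dx": 0, "dy": 0, "dz": 0, "rx": 0, "ry": 0, "rz": 0, "hand": -0.1}
  ]
}}

```text
clock: 19.65
ee_pos: [0.4279, 0.3439, 0.038]
eef_rot: [1.0, 0.011, -0.0, 0.0]
ft_force: [-0.5, 0.2, -0.5]
width: 0.0387
```

Emit:
{"method": "move_arm", "body": {
  "deltas": [
    {"dx": 0, "dy": 0, "dz": -8, "rx": 0, "ry": 0, "rz": 0, "hand": -0.1},
    {"dx": 0, "dy": 0, "dz": -25, "rx": 0, "ry": 0, "rz": 0, "hand": -0.1},
    {"dx": 0, "dy": 0, "dz": -60, "rx": 0, "ry": 0, "rz": 0, "hand": -0.1},
    {"dx": 0, "dy": 0, "dz": -110, "rx": 0, "ry": 0, "rz": 0, "hand": -0.1},
    {"dx": 0, "dy": 0, "dz": -160, "rx": 0, "ry": 0, "rz": 0, "hand": -0.1}
  ]
}}

```text
clock: 20.27
ee_pos: [0.4277, 0.3438, 0.2009]
eef_rot: [1.0, 0.011, 0.0, -0.0]
ft_force: [0.4, 0.4, 0.3]
width: 0.0386
```

Emit:
{"method": "move_arm", "body": {
  "deltas": [
    {"dx": -40, "dy": 0, "dz": -20, "rx": 0, "ry": 0, "rz": 0, "hand": -0.1},
    {"dx": -40, "dy": 0, "dz": -20, "rx": 0, "ry": 0, "rz": 0, "hand": -0.1},
    {"dx": -40, "dy": 0, "dz": -20, "rx": 0, "ry": 0, "rz": 0, "hand": -0.1}
  ]
}}

```text
clock: 20.65
ee_pos: [0.3881, 0.343, 0.2187]
eef_rot: [1.0, 0.012, 0.0, -0.0]
ft_force: [-0.0, -0.4, 0.4]
width: 0.0383
```

```bash
python3 st.py
python3 - <<'E'
from h import *
c=wrist();a=c['pixels'];s=shot('scene');p=s['pixels']
x=cv2.resize(p[130:260,210:400],None,fx=2.6,fy=2.6)
y=cv2.resize(a,(400,300))
H=max(x.shape[0],300);im=np.zeros((H,x.shape[1]+300,3),np.uint8)
y=cv2.resize(a[:, 140:420],(300,450))[:H]
im[:x.shape[0],:x.shape[1]]=x;im[:y.shape[0],x.shape[1]:]=y
cv2.imwrite('pics/end.png',im[:,:,::-1]);print(im.shape)
# expected projections of the standing relay's top and bottom faces
for h in(40,4):print([np.round(proj(c,[.428+sx,.344+sy,h/1e3])).tolist() for sx in(-.014,.014) for sy in(-.011,.011)])
E
```

```text
20.65 [388.1 343.  218.7] x-axis yaw deg 1.3205931931039683 z [ 0.001  0.001 -1.   ] [-0.04 -0.37  0.38] 0.03832122833444394
(338, 794, 3)
[[291.0, 164.0], [268.0, 163.0], [292.0, 134.0], [268.0, 133.0]]
[[289.0, 158.0], [269.0, 158.0], [290.0, 132.0], [269.0, 131.0]]
```

I've hit the picture limit, so the last check is numerical.

Run:
```python
from h import *
c=wrist();g=c['pixels'].astype(int).sum(2)
print('row',g[148,258:302].tolist());print('col',g[122:174,280].tolist())
t=shot('top');p=t['pixels'].astype(int)
for n,w in dict(short=[.6009,-.0459,.054],emptyL=[.599,.038,.03],board=[.60,-.004,.028],cover=[.52,-.005,.076],relay=[.428,.344,.04]).items():
    u,v=proj(t,w);print(n,round(u),round(v),p[round(v),round(u)])
u=round(proj(t,[.545,.015,.076])[0]);v0=proj(t,[.535,.015,.076])[1]
col=p[:,u,0];print('edge expected row',v0,col[int(v0)-8:int(v0)+8].tolist())
s=shot('scene');q=s['pixels']
for n,w in dict(top=[.428,.344,.04],front=[.442,.344,.02]).items():
    u,v=proj(s,w);print('scene',n,round(u),round(v),q[round(v),round(u)])
u,v=proj(s,[.428,.344,.022]);u,v=round(u),round(v);print(q[v-16:v+17:2,u-14:u+15:2].astype(int).sum(2))
```

```text
row [225, 223, 226, 231, 223, 180, 125, 81, 82, 100, 188, 243, 251, 256, 261, 368, 617, 671, 671, 669, 517, 449, 436, 436, 430, 424, 429, 410, 297, 248, 249, 255, 231, 130, 86, 85, 69, 94, 98, 53, 81, 90, 87, 72]
col [198, 198, 201, 210, 217, 201, 165, 103, 93, 112, 149, 195, 221, 243, 248, 248, 251, 264, 330, 405, 423, 435, 433, 442, 438, 437, 436, 442, 439, 429, 437, 442, 445, 437, 437, 397, 315, 251, 242, 244, 240, 206, 171, 197, 206, 214, 218, 206, 208, 196, 214, 211]
short 300 221 [251 249 244]
emptyL 271 221 [59 60 58]
board 285 222 [57 54 52]
cover 284 247 [245 239 207]
relay 160 272 [194 190 183]
edge expected row 241.2885582812577 [81, 59, 59, 61, 63, 61, 62, 71, 158, 239, 249, 246, 245, 245, 245, 245]
scene top 352 169 [192 183 173]
scene front 353 177 [71 74 68]
[[151 149 145 145 150 152 140 141 143 158 140 147 139 143 147]
 [141 142 142 145 143 151 142 147 135 108 105 161 140 146 140]
 [143 136 122 132 114 104  86  41  66  64  48 102 133 143 137]
 [115  74  51  81  37  59  54  84  92  90  77  48 133 146 141]
 [ 75  73  26 110  89  98 115 105 127  84 102  55  76 126 136]
 [ 93 104 117 124  99 146 236 323 274 124 112  96  55  86 128]
 [119 104 103 111 103 171 235 388 485 363 125 121  97  49  77]
 [114 113 111 113 112 170 195 235 230 307 138  98 129  93  19]
 [ 90  85 101 105 115 178 189 209 214 210 135  98  99 113  73]
 [ 32  58  84  33  54 136 192 215 214 203 109 110 108 110 114]
 [ 47  54  61  63  67  63 170 210 202 151 111 110 110 107 107]
 [ 47  72  57  53  48  40  86  89  50 114 103 114 104 115 123]
 [ 51  77  71  60  34  60  52  67  83 107 114 107  96 102 104]
 [ 52  33  64  70  56  65  74  70 114 107 111 116 106 113 110]
 [ 65  54  63  47  31  77 100 113 106 108 113 105 116 108 104]
 [ 62  42  60  36  48  89  99  98 113 105 114 107 102 105  79]
 [ 72  73  54  76  91 111 120 118 104  74  73  75  58  36  60]]
```

```bash
python3 -c "
from plant import manip
print(manip.finish_job())"
```

```text
the job is handed in; nothing more can be done
None
```

The job is handed in at about 21 s of the 69 s allowed; no verdict was reported. By my checks, the cover is open at its stop and the tall relay is standing in the tray.

- **Cover:** I dragged it back with about 7–13 N of downward force. At the end the drag force rose to 7.5 N, which I took as the stop. Both the wrist and top cameras put its edge at x ≈ 0.535 m, which is case x = -15 mm.
- **Tall relay:** It was in the left socket. I drew it straight up and lowered it into the middle of the tray. It touched the floor at the predicted height (TCP 38.4 mm) with about 5 N, and I then let it go. In the wrist camera its top face lies within about a pixel of where an upright relay should appear, at (268–291, 133–163).
- **Short relay:** The top view still shows a bright relay top at its socket.
- **End state:** The arm is lifted clear, with no contact force showing.

**Checks that disagreed or were missing:**
- The first top-view estimate put the case centre at x = 0.543 m. The bezel and cover-edge measurements gave 0.550 m, and I used that.
- The picture limit ran out before the last view, so the final check was on pixel values only.
- I did not measure the bystanders at the end. No unexpected forces showed up along the way.

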